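# Press the frame's studs home in order

### The arm

A 6-joint arm with a two-finger parallel gripper is mounted at the origin on the work surface. World frame = base frame: x ahead of the robot, y to its left, z up, the work surface at z = 0. Lengths are in m, angles in rad, forces in N, time in s.
With the tool pointing down it reaches from about 0.425 to 0.95 m from the base axis. Payload 3.5 kg.
Tool frame: the origin (TCP) lies midway between the tips of the shut fingers; the grasp point (between the pads) lies 19 mm behind it; z points along the fingers, y is the line along which they close (so a half turn about z gives the same grasp; the last joint's range is limited). The gripper opens to 85 mm and grips with 20 to 120 N. Pads are 22 mm wide; open, the fingers measure 114 mm over their backs; the gripper's body (76 mm by 85 mm) begins 54 mm behind the grasp point. The pads swing forward as they close: fully open they stand 13 mm farther back than shut.
Start: joints at [-1.43, 0.286, 1.577, -0, 1.279, -0.15], TCP at [0.194, -0.647, 0.196] pointing down, gripper open.
Joint ranges: [-2.77, 2.77], [-0.9, 2.22], [0.21, 2.48], [-1.53, 4.67], [0.24, 2.81], [-2.84, 2.84]. Speed limits (rad/s): [2.79, 2.79, 3.14, 3.14, 3.14, 3.14].

### API

Orientations are given as a unit quaternion [x, y, z, w].
In Python, from plant import ctrl, cams, order gives the robot as it stands.
- The arm moves only by the tool move_arm, never from a script. Its argument "plan" is one flat list of numbers, 7 for each row, row after row: the shift along the world's x, y, z in mm, then the turn, a rotation vector about the world's x, y, z in degrees, then the finger opening in mm, from 0 to 85.4. A call has 1 to 12 rows; each row shifts and turns the commanded pose from where the row before left it; what a row does not reach is not made up. A row lasts 1/10 s, in which the tool goes at most 50 mm and 8.59 degrees, less where a joint would pass 70% of its speed; a pose out of reach is approached as far as the arm can. A call is refused whole if a number of a shift passes 50 or a number of a turn 8.59, either way. A call with a gripper value outside its range is refused whole. The fingers move at their own pace and stop on an object; "newtons" is the grip in N (left out, the last holds). Time passes only in rows, so rows that do not move let the fingers close. It gives the time, the measured TCP pose, the force, the opening and the grip force at its end, in the units of the state.
- ctrl.get_state(): the state, without advancing time (a new reading comes with each control period).
- cams.read_camera(name): name is "side" or "top"; returns a dict with "color" (480x640x3 uint8, red, green, blue), "fov_y" (degrees; the focal length in pixels is half the picture's height over the tangent of half this angle, whatever the lens; pixels are square), "cx", "cy" (the principal point, pixels), "origin" and "orientation" of the camera in the world. Camera axes: x right, y up, looking along -z (the intrinsics and any distortion apply to the point x, -y, -z); pixel columns grow to the right and rows downward; lengths in m; the calibration is good to about 2 mm. A picture is of the moment at which its call begins. There is no depth.
- order.sign_off(): hands the job in; it is judged then, once.
The state is a dict: "time": time; "qpos": joint angles; "dq": joint speeds; "joint_efforts": joint torques, N m; "eef_pos": TCP position; "tcp_rot": TCP orientation; "contact_force": force on the tool from outside, world axes, zero at the start; "wrist_torque": the same for the moment, N m; "opening": opening from 0.0 (shut) to 1.0 (fully open); "finger_force": force on a finger pad.
Only numpy, scipy, OpenCV 4.12 (cv2) and the standard library are available. Lean on these libraries where they do the work, as an engineer would, in place of code of your own. Each camera call takes 0.05 s, during which the arm holds its last target. There are 200 camera calls.

### The job

Three push-in studs on the black picture frame still stand proud: with the fingertips, gently press each one fully home, first the white, then the red, then the blue, each home before the next is pushed. Only press them, do not pull them up; keep off the gold foil, leave the cup, saucer, vial and stylus where they are, and finish clear of everything.

Things in the scene. Friction and masses are not known exactly. Their poses are not given: they have to be found in the camera images.
- frame: Picture frame with a black border, lying flat, fixed to the table on a paper sheet; 165 mm along x, 215 mm along y, border 30 mm wide, top face 18 mm above the table. Origin: centre of its underside. A stud sits near each corner (x = +-64, y = +-89 mm); which colour sits where changes. The green stud is already home.
- foil: The delicate embossed gold foil panel filling the frame's opening, 107 x 157 mm, its face about 10 mm above the table. Origin as the frame's. Not to be touched.
- white_top (a point): Centre of the flat top face of the white stud's head; it moves down with the stud. The head is a round white button 26 mm across and 6 mm thick, its flat top 18 mm across. At the start its top stands 32 to 35 mm above the table; fully home it is 25 mm above the table (the head's underside then rests on a thin rubber washer on the frame).
- white_stud (a joint): How far the white stud has been pushed down, m: 0 to 0.003 at the start, 0.010 when fully home; negative if pulled up. It slides straight down under a push of about 3 N and stays where it is left. At home it meets the springy washer, which yields about 1 mm for each 4 N and springs back; it must not be pushed with more than 25 N.
- white_socket: The white stud's fixed socket in the frame's border. Origin: its axis, at the frame's top face, 18 mm above the table; z is up.
- red_top (a point): Centre of the flat top face of the red stud's head; it moves down with the stud. The head is a round red button 26 mm across and 6 mm thick, its flat top 18 mm across. At the start its top stands 32 to 35 mm above the table; fully home it is 25 mm above the table (the head's underside then rests on a thin rubber washer on the frame).
- red_stud (a joint): How far the red stud has been pushed down, m: 0 to 0.003 at the start, 0.010 when fully home; negative if pulled up. It slides straight down under a push of about 3 N and stays where it is left. At home it meets the springy washer, which yields about 1 mm for each 4 N and springs back; it must not be pushed with more than 25 N.
- red_socket: The red stud's fixed socket in the frame's border. Origin: its axis, at the frame's top face, 18 mm above the table; z is up.
- blue_top (a point): Centre of the flat top face of the blue stud's head; it moves down with the stud. The head is a round blue button 26 mm across and 6 mm thick, its flat top 18 mm across. At the start its top stands 32 to 35 mm above the table; fully home it is 25 mm above the table (the head's underside then rests on a thin rubber washer on the frame).
- blue_stud (a joint): How far the blue stud has been pushed down, m: 0 to 0.003 at the start, 0.010 when fully home; negative if pulled up. It slides straight down under a push of about 3 N and stays where it is left. At home it meets the springy washer, which yields about 1 mm for each 4 N and springs back; it must not be pushed with more than 25 N.
- blue_socket: The blue stud's fixed socket in the frame's border. Origin: its axis, at the frame's top face, 18 mm above the table; z is up.
- vial_mid (a point): Loose bystander: amber glass vial with a cork, 24 mm across, 54 mm tall, upright beside the frame. Point at its centre, half-way up.
- stylus_mid (a point): Loose bystander: green embossing stylus lying flat, 150 mm long, 10 mm thick, along its x. Point at its centre, 5 mm above the table.
- saucer: Loose bystander: blue saucer, 124 mm across, 8 mm tall, beside the frame. Origin: centre of its underside.
- cup: Loose bystander: white teacup with a handle standing in the saucer, 76 mm across, 55 mm tall, its rim about 63 mm above the table. Origin: centre of its underside.

How it is judged:
On the way, in this order (a step that is already met when the one before it is completed fails the run):
1. the white stud is home (value of joint white_stud above 0.008 m), for 0.1 s.
2. the red stud is home (value of joint red_stud above 0.008 m), for 0.1 s.
3. the blue stud is home (value of joint blue_stud above 0.008 m), for 0.1 s.
At the end, for the whole second after the job is handed in: The white, red and blue studs are all within 2 mm of fully home (joint above 0.008) and at rest, and cup, saucer, vial and stylus are within 15 mm of where they started (value of joint each of white_stud, red_stud, blue_stud above 0.008 m and velocity of joint each of white_stud, red_stud, blue_stud below 0.005 m/s and distance of each of vial_mid, stylus_mid, cup, saucer from where it was at the start of the episode below 0.015 m); the robot touches nothing.
It fails at once if a stud is pushed in before the one ahead of it in the order is home ((value of joint red_stud above 0.0055 m and value of joint white_stud below 0.008 m) or (value of joint blue_stud above 0.0055 m and value of joint red_stud below 0.008 m)).
It fails at once if a stud is pushed with more than 25 N (contact force between any of the arm, the fingers and white_socket above 25 N or contact force between any of the arm, the fingers and red_socket above 25 N or contact force between any of the arm, the fingers and blue_socket above 25 N).
It fails at once if a stud is pulled up (value of joint any of white_stud, red_stud, blue_stud below -0.002 m).
It fails at once if the gold foil is touched (contact force between any of the arm, the fingers and foil above 0.5 N).
It fails at once if the cup, saucer, vial or stylus is moved more than 15 mm or lifted (distance of any of vial_mid, stylus_mid, cup, saucer from where it was at the start of the episode above 0.015 m).
It also fails if it takes over 48 s, if anything falls off the work surface, if the arm or the gripper's body presses on something with over 40 N, if the wrist force passes 120 N, or if a joint passes its speed limit or range.

## Working session

There is one attempt and no reset: what is moved stays moved. The work goes in short steps, Python scripts to look and compute and a tool call to move; the robot and the scene stay as the last step left them, time stands still between calls to the robot, and variables do not carry over. Pictures are saved under pics/ and viewed, at most 10 in all, crops included, and the job is handed in when it is done.

Besides the shell and the picture viewer there is one more tool, called after "Request:" by a JSON object that holds its "op" and its "data", one argument or row to a line. move_arm: Moves the arm, as the interface text tells. Its arguments: {"type":"object","properties":{"plan":{"type":"array","items":{"type":"number"}},"newtons":{"type":"number"}},"required":["plan"]}

```bash
mkdir -p pics; python3 - <<'E'
from plant import ctrl,cams
import cv2
for n in("top","side"):
    c=cams.read_camera(n); cv2.imwrite(f"pics/{n}0.png",c["color"][:,:,::-1]); print({k:v for k,v in c.items() if k!="color"})
print(ctrl.get_state())
E
```

```text
{'fov_y': 53.027432574689854, 'cx': 322.99474482557537, 'cy': 237.48683252100858, 'origin': array([0.42013211, 0.00919979, 0.82862485]), 'orientation': array([ 0.0680815 , -0.06431141, -0.69350983,  0.714334  ])}
{'fov_y': 45.00710972376529, 'cx': 320.23320883996314, 'cy': 245.94792098589883, 'origin': array([0.48357072, 0.55738912, 0.7102818 ]), 'orientation': array([-0.03035354,  0.34255716,  0.93697503, -0.06173374])}
{'time': 0.1, 'qpos': array([-1.43000131e+00,  2.87150456e-01,  1.57802952e+00, -2.11976136e-05,
        1.27858540e+00, -1.50001349e-01]), 'dq': array([-0.00161482, -0.00403028, -0.00233655,  0.00113881,  0.00037256,
       -0.00025221]), 'joint_efforts': array([ 9.29089001e-04, -4.07293832e+01, -2.93698955e+01, -1.30033768e-04,
        3.41380794e-03,  9.26115035e-06]), 'eef_pos': array([ 0.19345997, -0.64598598,  0.19433723]), 'tcp_rot': array([ 9.89447265e-01,  1.44889370e-01, -5.14540888e-06, -1.08639541e-03]), 'contact_force': array([0.19337388, 0.28583171, 0.40389582]), 'wrist_torque': array([ 0.01592672,  0.02980521, -0.00819977]), 'finger_force': 0.0, 'opening': 1.000024446618193}
```

View pics/top0.png

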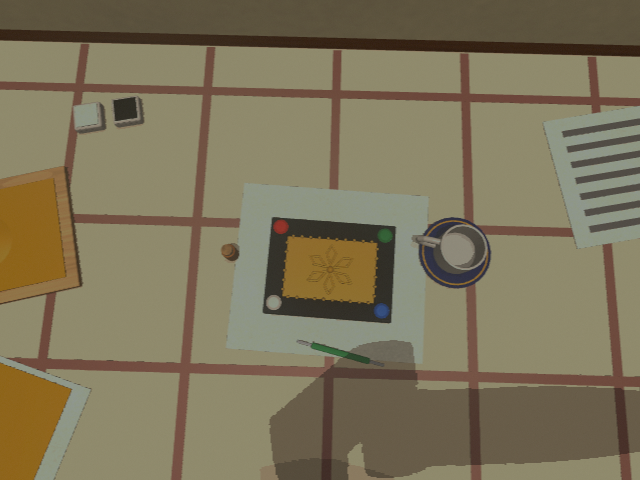

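View pics/side0.png

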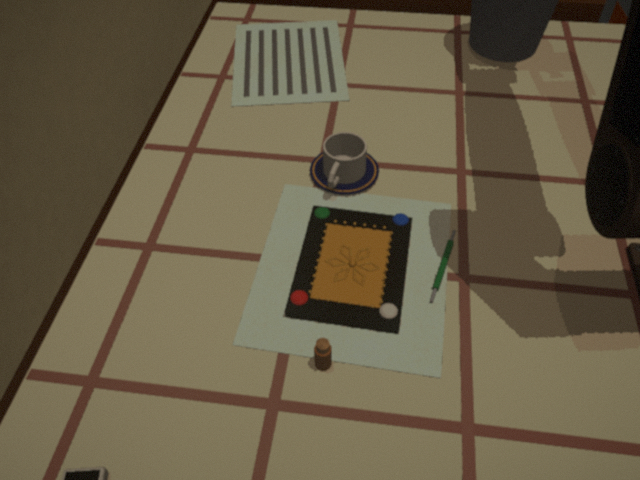

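Top view shows red (281,227), green (385,236), white (274,302) and blue (381,311); the side view shows red (300,298), green (322,213), white (388,311) and blue (401,219). The vial, cup and stylus are outside the frame, with the stylus nearest the white and blue edge. Next I triangulate the studs from both views.

```bash
cat > h.py <<'E'
import numpy as np,cv2
from scipy.spatial.transform import Rotation as R
from plant import ctrl,cams
def ray(c,u,v):
    f=240/np.tan(np.radians(c["fov_y"]/2)); d=R.from_quat(c["orientation"]).apply([(u-c["cx"])/f,-(v-c["cy"])/f,-1.])
    return np.array(c["origin"]),d/np.linalg.norm(d)
def plane(c,u,v,z):
    o,d=ray(c,u,v); return o+d*(z-o[2])/d[2]
def blob(img,name,u,v,r=13):
    p=img[v-r:v+r+1,u-r:u+r+1]; h,s,b=[x.astype(int) for x in cv2.split(cv2.cvtColor(p,cv2.COLOR_RGB2HSV))]
    m={"white":(s<90)&(b>100),"red":((h<8)|(h>172))&(s>150)&(b>70),"green":(h>45)&(h<90)&(s>110)&(b>40),"blue":(h>100)&(h<130)&(s>120)&(b>60)}[name]
    n,l,st,ce=cv2.connectedComponentsWithStats(m.astype(np.uint8))
    k=min((i for i in range(1,n) if st[i,4]>20),key=lambda i:np.hypot(*(ce[i]-r)))
    return ce[k][0]+u-r,ce[k][1]+v-r,st[k]
def tri(r1,r2):
    (o1,d1),(o2,d2)=r1,r2
    t=np.linalg.lstsq(np.c_[d1,-d2],o2-o1,rcond=None)[0]; a,b=o1+t[0]*d1,o2+t[1]*d2
    return (a+b)/2,np.linalg.norm(a-b)
PX={"white":((274,302),(388,311)),"red":((281,227),(300,298)),"blue":((381,311),(401,219)),"green":((385,236),(322,213))}
E
python3 - <<'E'
from h import *
T=cams.read_camera("top");S=cams.read_camera("side"); np.set_printoptions(precision=4,suppress=True)
P={}
for n,(a,b) in PX.items():
    ta=blob(T["color"],n,*a);sb=blob(S["color"],n,*b)
    p,g=tri(ray(T,*ta[:2]),ray(S,*sb[:2])); P[n]=p
    z=.024 if n=="green" else .031
    print(n,np.round(ta[:2],1),ta[2][2:],np.round(sb[:2],1),sb[2][2:],p,"gap",round(g,4),plane(T,*ta[:2],z)[:2],plane(S,*sb[:2],z)[:2])
for a,b in(("white","red"),("blue","green"),("white","blue"),("red","green")): print(a,b,np.linalg.norm((P[a]-P[b])[:2]))
for n,u,v,z in(("vial",230,252,.027),("cup",459,250,.06),("handle",416,239,.04),("sty1",298,342,.005),("sty2",383,365,.005)): print(n,plane(T,u,v,z))
s=ctrl.get_state();print(s["time"],s["eef_pos"],R.from_quat(s["tcp_rot"]).as_matrix())
big=cv2.resize(np.hstack([T["color"][190:390,220:480]]),None,fx=3,fy=3,interpolation=2)
cv2.imwrite("pics/t1.png",big[:,:,::-1])
E
```

```text
white [273.1 302. ] [ 16  15 184] [388.2 310.2] [ 17  15 194] [0.461  0.0945 0.0309] gap 0.0003 [0.4609 0.0946] [0.4612 0.0946]
red [280.5 226.5] [ 15  14 161] [298.9 297. ] [ 18  15 214] [0.5886 0.0883 0.0311] gap 0.0008 [0.5883 0.0884] [0.5891 0.0882]
blue [381.2 310.4] [ 14  15 163] [400.4 219.3] [ 16  11 128] [ 0.4525 -0.0835  0.0289] gap 0.0001 [ 0.4525 -0.0833] [ 0.4526 -0.0815]
green [384.9 235.5] [13 12 92] [321.6 212.5] [ 16  11 135] [ 0.5803 -0.0899  0.021 ] gap 0.0009 [ 0.5792 -0.0895] [ 0.5803 -0.0873]
white red 0.12775562810950944
blue green 0.1278885920976928
white blue 0.17826185707266554
red green 0.1784590667429568
vial [0.5426 0.1719 0.027 ]
cup [ 0.5518 -0.2049  0.06  ]
handle [ 0.5717 -0.1394  0.04  ]
sty1 [0.3971 0.0525 0.005 ]
sty2 [ 0.3641 -0.0899  0.005 ]
0.2 [ 0.1935 -0.6462  0.1947] [[ 0.958   0.2867 -0.0002]
 [ 0.2867 -0.958   0.0016]
 [ 0.0002 -0.0016 -1.    ]]
```

View pics/t1.png

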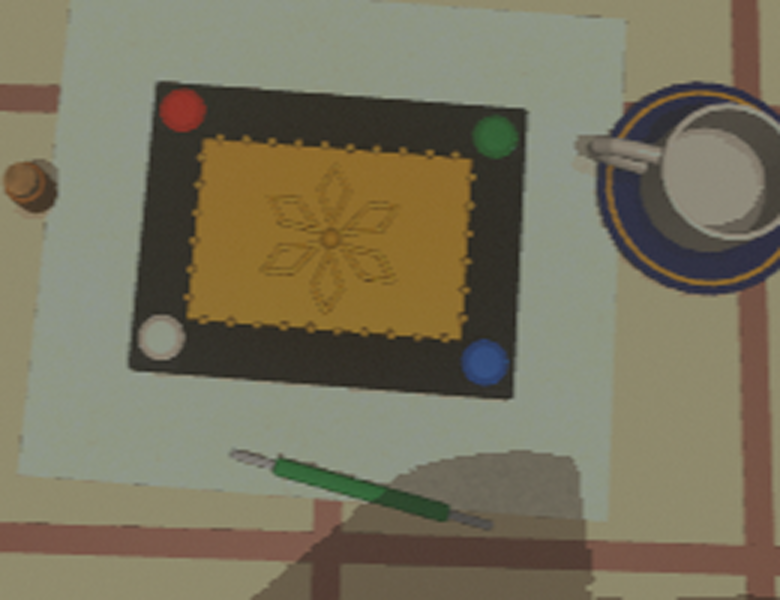

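White is at (0.461, 0.0945), red at (0.5885, 0.088) and blue at (0.4525, -0.083), and the distances between them match the stud layout to within 0.5 mm. I'll shut the fingers and swing round over white at z of about 0.19.

Request:
{"op": "move_arm", "data": {
  "plan": [30, 30, 0, 0, 0, 0, 0, 30, 30, 0, 0, 0, 0, 0, 30, 30, 0, 0, 0, 0, 0, 30, 30, 0, 0, 0, 0, 0, 30, 30, 0, 0, 0, 0, 0, 30, 30, 0, 0, 0, 0, 0, 12, 40, 0, 0, 0, 0, 0, 12, 40, 0, 0, 0, 0, 0, 12, 40, 0, 0, 0, 0, 0, 12, 40, 0, 0, 0, 0, 0, 12, 40, 0, 0, 0, 0, 0, 12, 40, 0, 0, 0, 0, 0],
  "newtons": 20
}}

```text
time: 1.4
eef_pos: [0.4456, -0.2249, 0.1955]
tcp_rot: [0.989, 0.145, 0.0, -0.0]
contact_force: [0.4, -0.4, 0.5]
opening: -0.003
finger_force: 0.0
```

Request:
{"op": "move_arm", "data": {
  "plan": [2, 40, 0, 0, 0, 0, 0, 2, 40, 0, 0, 0, 0, 0, 2, 40, 0, 0, 0, 0, 0, 2, 40, 0, 0, 0, 0, 0, 2, 40, 0, 0, 0, 0, 0, 2, 40, 0, 0, 0, 0, 0, 2, 40, 0, 0, 0, 0, 0, 1, 40, 0, 0, 0, 0, 0, 0, 0, 0, 0, 0, 0, 0, 0, 0, 0, 0, 0, 0, 0, 0, 0, 0, 0, 0, 0, 0]
}}

```text
time: 2.5
eef_pos: [0.4605, 0.0928, 0.1955]
tcp_rot: [0.989, 0.145, -0.0, 0.0]
contact_force: [1.2, 0.4, 0.1]
opening: 0.001
finger_force: 0.0
```

Request:
{"op": "move_arm", "data": {
  "plan": [0, 2, -30, 0, 0, 0, 0, 0, 0, -30, 0, 0, 0, 0, 0, 0, -30, 0, 0, 0, 0, 0, 0, -30, 0, 0, 0, 0, 0, 0, -20, 0, 0, 0, 0, 0, 0, -8, 0, 0, 0, 0, 0, 0, 0, 0, 0, 0, 0, 0, 0, 0, 0, 0, 0, 0]
}}

```text
time: 3.3
eef_pos: [0.4616, 0.0948, 0.0487]
tcp_rot: [0.99, 0.144, 0.001, 0.0]
contact_force: [0.6, -0.1, 0.2]
opening: 0.002
finger_force: 0.0
```

```bash
python3 - <<'E'
from h import *
S=cams.read_camera("side")["color"][230:370,260:480]; T=cams.read_camera("top")["color"][230:370,200:420]
cv2.imwrite("pics/w1.png",cv2.resize(np.vstack([S,T]),None,fx=2.1,fy=2.1)[:,:,::-1]); s=ctrl.get_state(); print(s["eef_pos"],s["contact_force"])
E
```

```text
[0.46197723 0.09506497 0.04920443] [-0.95650215  0.32498321 -0.44817422]
```

View pics/w1.png

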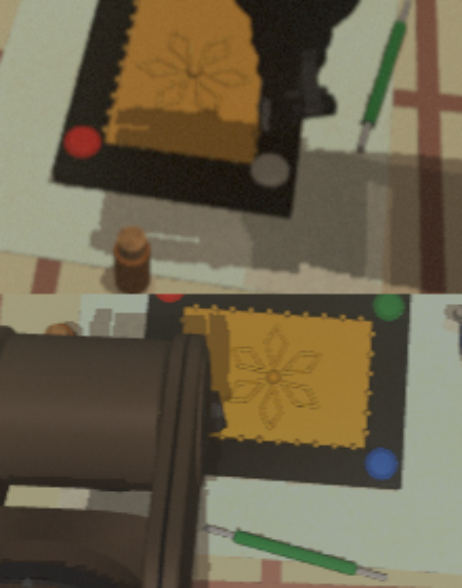

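Upper half (side view): white sits at crop (270,168) with dark gripper parts around (265,115) and (320,100), which I can't tell apart. I'll project the TCP into that view and brighten it.

```bash
cat >> h.py <<'E'
def proj(c,p):
    f=240/np.tan(np.radians(c["fov_y"]/2)); q=R.from_quat(c["orientation"]).inv().apply(np.array(p)-c["origin"])
    return c["cx"]-f*q[0]/q[2],c["cy"]+f*q[1]/q[2]
E
python3 - <<'E'
from h import *
c=cams.read_camera("side"); s=ctrl.get_state(); print(s["eef_pos"],proj(c,s["eef_pos"]),proj(c,s["eef_pos"]+[0,0,.07]))
I=c["color"][200:340,320:470]; I=(255*(I/255.)**.4).astype(np.uint8); I=cv2.resize(I,None,fx=4,fy=4,interpolation=2)
u,v=proj(c,s["eef_pos"]); cv2.circle(I,(int((u-320)*4),int((v-200)*4)),3,(0,255,255),-1)
cv2.imwrite("pics/w2.png",I[:,:,::-1])
E
```

```text
[0.46183131 0.09522014 0.04912077] (np.float64(388.69489405010523), np.float64(303.1719643498886)) (np.float64(392.8168755386251), np.float64(272.0948261298204))
```

View pics/w2.png

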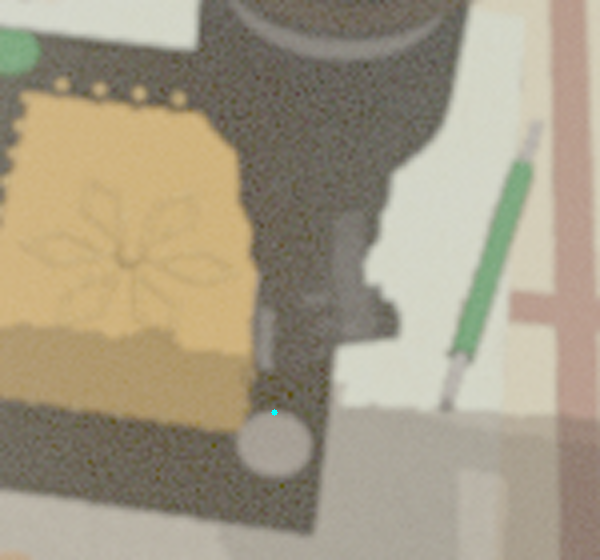

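The projected TCP lands on the white head's axis (188 px of the head's span in x, just above its top), so the alignment holds. I'll go down gently.

Request:
{"op": "move_arm", "data": {
  "plan": [-0.5, 0, -3, 0, 0, 0, 0, 0, 0, -3, 0, 0, 0, 0, 0, 0, -3, 0, 0, 0, 0, 0, 0, -3, 0, 0, 0, 0, 0, 0, -2, 0, 0, 0, 0, 0, 0, -2, 0, 0, 0, 0, 0, 0, -2, 0, 0, 0, 0, 0, 0, -2, 0, 0, 0, 0, 0, 0, 0, 0, 0, 0, 0]
}}

```text
time: 4.35
eef_pos: [0.4598, 0.0954, 0.0273]
tcp_rot: [0.989, 0.145, -0.0, -0.0]
contact_force: [-0.1, 0.1, 0.1]
opening: 0.0
finger_force: 0.0
```

Request:
{"op": "move_arm", "data": {
  "plan": [0, 0, -1, 0, 0, 0, 0, 0, 0, -1, 0, 0, 0, 0, 0]
}}

```text
validation failed for argument at $.pl...
```

```bash
python3 - <<'E'
from h import *
c=cams.read_camera("side"); s=ctrl.get_state(); print(s["eef_pos"],s["contact_force"],s["time"]); u,v=proj(c,s["eef_pos"]);print(u,v)
print(blob(c["color"],"white",388,313))
I=c["color"][260:340,350:430]; I=(255*(I/255.)**.4).astype(np.uint8); I=cv2.resize(I,None,fx=6,fy=6,interpolation=2)
cv2.circle(I,(int((u-350)*6),int((v-260)*6)),3,(0,255,255),-1)
cv2.imwrite("pics/w3.png",I[:,:,::-1])
E
```

```text
[0.45995746 0.09534671 0.0274732 ] [-0.14701113  0.62331061 -0.39510639] 4.4
388.8607245894054 312.1730490134092Traceback (most recent call last):
  File "<stdin>", line 3, in <module>
  File "h.py", line 13, in blob
    k=min((i for i in range(1,n) if st[i,4]>20),key=lambda i:np.hypot(*(ce[i]-r)))
ValueError: min() iterable argument is empty
```

Request:
{"op": "move_arm", "data": {
  "plan": [0, 0, -1, 0, 0, 0, 0, 0, 0, -1, 0, 0, 0, 0]
}}

```text
time: 4.6
eef_pos: [0.4602, 0.0954, 0.0257]
tcp_rot: [0.989, 0.145, 0.0, 0.0]
contact_force: [-0.4, 0.8, 0.0]
opening: -0.002
finger_force: 0.0
```

```bash
python3 - <<'E'
from h import *
c=cams.read_camera("side"); s=ctrl.get_state(); print(s["eef_pos"],s["contact_force"],s["time"]); u,v=proj(c,s["eef_pos"])
I=c["color"][260:340,350:430]; I=(255*(I/255.)**.4).astype(np.uint8); I=cv2.resize(I,None,fx=6,fy=6,interpolation=2)
cv2.circle(I,(int((u-350)*6),int((v-260)*6)),3,(0,255,255),-1)
cv2.imwrite("pics/w3.png",I[:,:,::-1])
E
```

```text
[0.46004179 0.09533707 0.02550008] [-0.17380272 -0.96959482  0.08409223] 4.65
```

View pics/w3.png

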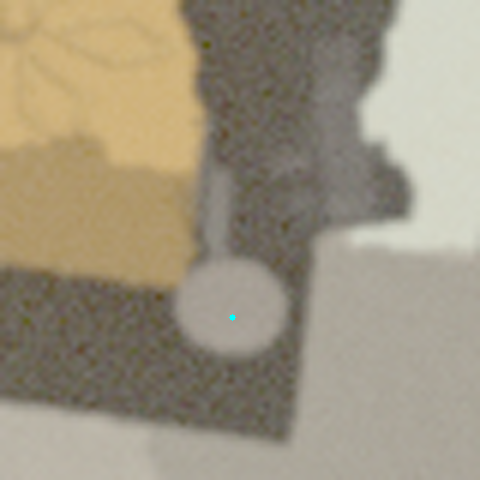

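The white head is still fully visible with the fingers stopping above or behind it, and there is no force at z=0.0255. So the real fingertip isn't where the reported TCP puts it. I'll lift and move over plain table to locate the tip against a light background.

Request:
{"op": "move_arm", "data": {
  "plan": [0, 0, 30, 0, 0, 0, 0, 0, 0, 30, 0, 0, 0, 0, 0, 0, 20, 0, 0, 0, 0, 0, 40, 0, 0, 0, 0, 0, 0, 40, 0, 0, 0, 0, 0, 0, 40, 0, 0, 0, 0, 0, 0, 20, 0, 0, 0, 0, 0, 0, 0, 0, 0, 0, 0, 0, 0, 0, 0, 0, 0, 0, 0]
}}

```text
time: 5.55
eef_pos: [0.4598, 0.2353, 0.1054]
tcp_rot: [0.989, 0.145, -0.0, 0.0]
contact_force: [0.8, 0.1, -1.1]
opening: -0.005
finger_force: 0.0
```

```bash
python3 - <<'E'
from h import *
s=ctrl.get_state(); p=s["eef_pos"]; print(p,s["contact_force"],s["time"],s["opening"])
out=[]
for n in("side","top"):
    c=cams.read_camera(n); u,v=proj(c,p); u2,v2=proj(c,p+[0,0,.07]); print(n,u,v,u2,v2)
    I=(255*(c["color"]/255.)**.5).astype(np.uint8)
    x0,y0=int(u)-65,int(v)-110; x0=max(x0,0);y0=max(y0,0); I=cv2.resize(I[y0:y0+190,x0:x0+130],None,fx=3,fy=3,interpolation=2); print(n,x0,y0)
    for a,b in((u,v),(u2,v2)): cv2.circle(I,(int((a-x0)*3),int((b-y0)*3)),2,(0,255,255),-1)
    out.append(I)
cv2.imwrite("pics/tip.png",np.hstack(out)[:,:,::-1])
E
```

```text
[0.45980733 0.23527668 0.10540407] [ 0.751104    0.07813894 -1.1378918 ] 5.55 -0.004643114128134579
side 386.72060883450905 375.53045678956073 391.5634726195649 344.04069058739213
side 321 265
top 173.97733873093344 297.22746358255165 158.10253952980753 293.8926820533862
top 108 187
```

View pics/tip.png

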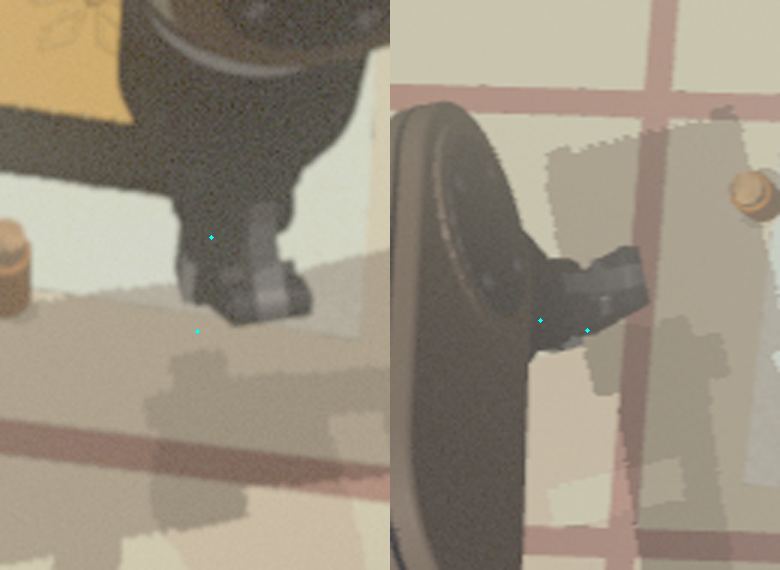

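Both views put the fingertip end away from the projected TCP (cyan): about (403,366) in the side image and (191,279) in the top image. I'll triangulate it.

```bash
python3 - <<'E'
from h import *
np.set_printoptions(precision=4,suppress=True)
s=ctrl.get_state(); p=s["eef_pos"]; T=cams.read_camera("top");S=cams.read_camera("side")
for a,b in(((403,366),(191,279)),((399,370),(191,279)),((410,365),(191,279)),((399,372),(194,287)),((424,366),(189,269)),((403,366),(186,279))):
    q,g=tri(ray(S,*a),ray(T,*b)); print(a,b,q,"gap",g,q-p)
# FK-free check of base geometry
print(s["qpos"],np.degrees(np.arctan2(p[1],p[0])))
E
```

```text
(403, 366) (191, 279) [0.4648 0.216  0.106 ] gap 0.046721236726215025 [ 0.0048 -0.0185  0.0006]
(399, 370) (191, 279) [0.4671 0.2179 0.098 ] gap 0.0435174513533348 [ 0.0071 -0.0166 -0.0074]
(410, 365) (191, 279) [0.4607 0.2156 0.1114] gap 0.054058825496393195 [ 0.0008 -0.0189  0.0059]
(399, 372) (194, 287) [0.4611 0.2148 0.0849] gap 0.03319454002790571 [ 0.0012 -0.0197 -0.0205]
(424, 366) (189, 269) [0.4601 0.2195 0.1292] gap 0.08255095020336682 [ 0.0001 -0.015   0.0237]
(403, 366) (186, 279) [0.4646 0.2209 0.1144] gap 0.04509012271451114 [ 0.0046 -0.0136  0.0089]
[ 0.2749  0.0317  2.0393 -0.0004  1.0711  1.5559] 27.013095826400402
```

The two views disagree by about 45 mm, so the features I marked are different parts of the gripper. I'll save views with the fingers open, then shut and yawed 90°, to identify the tips.

Request:
{"op": "move_arm", "data": {
  "plan": [0, 0, 0, 0, 0, 0, 85, 0, 0, 0, 0, 0, 0, 85, 0, 0, 0, 0, 0, 0, 85, 0, 0, 0, 0, 0, 0, 85, 0, 0, 0, 0, 0, 0, 85, 0, 0, 0, 0, 0, 0, 85, 0, 0, 0, 0, 0, 0, 85, 0, 0, 0, 0, 0, 0, 85]
}}

```text
time: 6.55
eef_pos: [0.46, 0.2354, 0.1056]
tcp_rot: [0.989, 0.145, -0.0, 0.0]
contact_force: [0.4, -0.4, 0.5]
opening: 0.994
finger_force: 0.0
```

```bash
cat > grab.py <<'E'
from h import *
import sys
s=ctrl.get_state(); p=s["eef_pos"]; print(p,R.from_quat(s["tcp_rot"]).as_matrix().round(3).tolist(),s["time"],s["opening"])
out=[]
for n in("side","top"):
    c=cams.read_camera(n); u,v=proj(c,p); np.save(f"pics/{sys.argv[1]}_{n}.npy",c["color"])
    I=(255*(c["color"]/255.)**.5).astype(np.uint8); x0=max(int(u)-65,0);y0=int(v)-65
    I=cv2.resize(I[y0:y0+95,x0:x0+130],None,fx=3,fy=3,interpolation=2); cv2.circle(I,(int((u-x0)*3),int((v-y0)*3)),2,(0,255,255),-1); print(n,x0,y0); out.append(I)
cv2.imwrite(f"pics/{sys.argv[1]}.png",np.hstack(out)[:,:,::-1])
E
python3 grab.py open
```

```text
[0.46003688 0.23541867 0.10562337] [[0.958, 0.287, -0.0], [0.287, -0.958, -0.0], [-0.0, 0.0, -1.0]] 6.55 0.9941035800728525
side 321 310
top 108 232
```

Request:
{"op": "move_arm", "data": {
  "plan": [0, 0, 0, 0, 0, 8.5, 0, 0, 0, 0, 0, 0, 8.5, 0, 0, 0, 0, 0, 0, 8.5, 0, 0, 0, 0, 0, 0, 8.5, 0, 0, 0, 0, 0, 0, 8.5, 0, 0, 0, 0, 0, 0, 8.5, 0, 0, 0, 0, 0, 0, 8.5, 0, 0, 0, 0, 0, 0, 8.5, 0, 0, 0, 0, 0, 0, 8.5, 0, 0, 0, 0, 0, 0, 8.5, 0, 0, 0, 0, 0, 0, 5, 0, 0, 0, 0, 0, 0, 0, 0]
}}

```text
time: 7.85
eef_pos: [0.46, 0.2353, 0.1056]
tcp_rot: [0.597, 0.802, -0.0, -0.0]
contact_force: [-0.5, -0.8, -0.0]
opening: -0.006
finger_force: 0.0
```

```bash
python3 grab.py rot; python3 -c "
import cv2,numpy as np
cv2.imwrite('pics/both.png',np.vstack([cv2.imread('pics/open.png'),cv2.imread('pics/rot.png')]))"
```

```text
[0.46004019 0.23534826 0.10559819] [[-0.287, 0.958, -0.0], [0.958, 0.287, -0.0], [-0.0, -0.0, -1.0]] 7.85 -0.0062542116821244775
side 321 310
top 108 232
```

View pics/both.png

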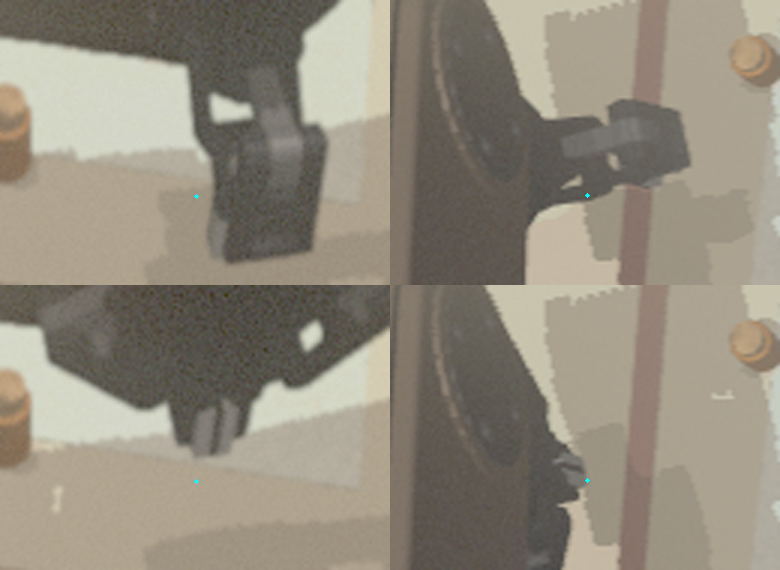

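With the 90° yaw the shut tips show clearly: side crop (215,455) and top crop (585,470), versus projected TCP dots at (196,481) and (587,480). So there is a real tip offset; I'll compute it.

```bash
python3 - <<'E'
from h import *
np.set_printoptions(precision=4,suppress=True)
s=ctrl.get_state(); p=s["eef_pos"]; T=cams.read_camera("top");S=cams.read_camera("side")
a=(321+215/3,310+(455-285)/3)
for b in((585,470),(580,462),(585,480),(575,475)):
    bb=((b[0]-390)/3+108,(b[1]-285)/3+232); q,g=tri(ray(S,*a),ray(T,*bb)); print(bb,q,"gap",g,q-p)
print(a,plane(S,*a,p[2]),plane(S,*a,p[2]+.015),ray(S,*a)[1])
# open finger bottoms: near finger (+y) bottom centre in side, far finger (-y) end in top
for z in(.0,.013): print(plane(S,321+268/3,310+252/3,p[2]+z)-p, plane(T,108+(685-390)/3,232+140/3,p[2]+z)-p)
E
```

```text
(173.0, 293.6666666666667) [0.4593 0.2322 0.1231] gap 0.0094677329029168 [-0.0008 -0.0032  0.0175]
(171.33333333333334, 291.0) [0.4611 0.234  0.1269] gap 0.012866884648482672 [ 0.0011 -0.0014  0.0213]
(173.0, 297.0) [0.4568 0.2319 0.1219] gap 0.004720300558149463 [-0.0032 -0.0035  0.0162]
(169.66666666666666, 295.3333333333333) [0.458  0.2351 0.1279] gap 0.006354562968356862 [-0.0021 -0.0003  0.0223]
(392.6666666666667, 366.6666666666667) [0.4537 0.2232 0.1056] [0.4544 0.2315 0.1206] [-0.0432 -0.4833 -0.8744]
[-0.0279  0.0194  0.    ] [ 0.0289 -0.0465  0.    ]
[-0.0268  0.0259  0.013 ] [ 0.0277 -0.0497  0.013 ]
```

The real tips sit about 17 mm above the reported TCP with a small lateral offset, which explains why there was no contact. I'll keep this yaw, correct for the offset, and press using force feedback.

Request:
{"op": "move_arm", "data": {
  "plan": [3, -40, 0, 0, 0, 0, 0, 0, -40, 0, 0, 0, 0, 0, 0, -40, 0, 0, 0, 0, 0, 0, -18, 0, 0, 0, 0, 0, 0, 0, -30, 0, 0, 0, 0, 0, 0, -30, 0, 0, 0, 0, 0, 0, -10, 0, 0, 0, 0, 0, 0, 0, 0, 0, 0, 0, 0, 0, 0, 0, 0, 0, 0]
}}

```text
time: 8.95
eef_pos: [0.4639, 0.0975, 0.0365]
tcp_rot: [0.597, 0.802, 0.0, 0.001]
contact_force: [-0.5, -0.0, 0.1]
opening: -0.0
finger_force: 0.0
```

```bash
python3 - <<'E'
from h import *
s=ctrl.get_state(); p=s["eef_pos"]; print(p,s["contact_force"],s["time"])
out=[]
for n,w in(("side",(388,305)),("top",(273,302))):
    c=cams.read_camera(n); I=(255*(c["color"]/255.)**.4).astype(np.uint8); x0,y0=w[0]-32,w[1]-45
    I=cv2.resize(I[y0:y0+70,x0:x0+65],None,fx=6,fy=6,interpolation=2)
    for q in(p,p+[-.002,-.003,.0175],[.461,.0945,.0335]):
        u,v=proj(c,q); cv2.circle(I,(int((u-x0)*6),int((v-y0)*6)),3,(0,255,255),-1)
    out.append(I)
cv2.imwrite("pics/w4.png",np.hstack(out)[:,:,::-1])
E
```

```text
[0.46385828 0.09752265 0.03653148] [-0.46938097 -0.02286172  0.14230966] 8.95
```

View pics/w4.png

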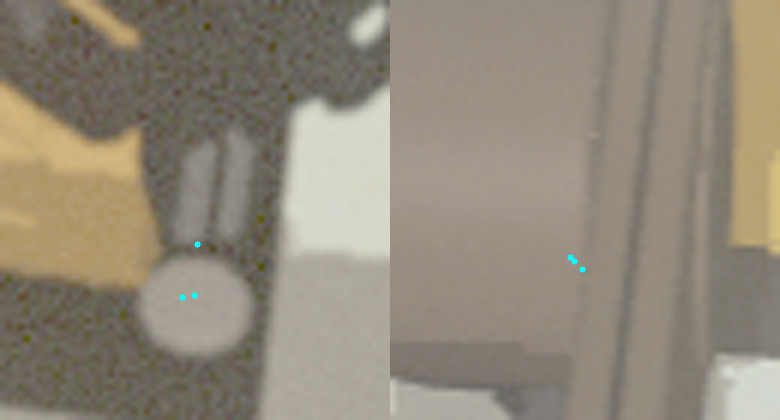

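In the side view the pads are at crop x of about 195 and 235 (midpoint 213, tip row about 240) and the head centre is at (195,305), so I shift +3 mm in x. The top view is blocked by the arm. Then I go down and watch the force.

Request:
{"op": "move_arm", "data": {
  "plan": [3, 0, -4, 0, 0, 0, 0, 0, 0, -4, 0, 0, 0, 0, 0, 0, -4, 0, 0, 0, 0, 0, 0, -4, 0, 0, 0, 0, 0, 0, 0, 0, 0, 0, 0]
}}

```text
time: 9.55
eef_pos: [0.4653, 0.0974, 0.0187]
tcp_rot: [0.597, 0.802, -0.001, -0.001]
contact_force: [-0.3, 0.4, -0.3]
opening: 0.003
finger_force: 0.0
```

Request:
{"op": "move_arm", "data": {
  "plan": [0, 0, -1, 0, 0, 0, 0, 0, 0, -1, 0, 0, 0, 0]
}}

```text
time: 9.75
eef_pos: [0.4661, 0.0974, 0.0176]
tcp_rot: [0.597, 0.802, 0.0, 0.0]
contact_force: [0.1, -0.1, -0.2]
opening: 0.002
finger_force: 0.0
```

Request:
{"op": "move_arm", "data": {
  "plan": [0, 0, -1, 0, 0, 0, 0, 0, 0, -1, 0, 0, 0, 0]
}}

```text
time: 9.95
eef_pos: [0.4661, 0.0974, 0.0156]
tcp_rot: [0.597, 0.802, 0.0, 0.0]
contact_force: [0.3, 0.5, 0.2]
opening: -0.002
finger_force: 0.0
```

Request:
{"op": "move_arm", "data": {
  "plan": [0, 0, -1, 0, 0, 0, 0, 0, 0, -1, 0, 0, 0, 0]
}}

```text
time: 10.15
eef_pos: [0.4661, 0.0974, 0.0136]
tcp_rot: [0.597, 0.802, 0.0, 0.0]
contact_force: [0.4, 0.9, -0.0]
opening: 0.002
finger_force: 0.0
```

```bash
cat > head.py <<'E'
from h import *
import sys
n=sys.argv[1]; u,v=PX[n][1]; s=ctrl.get_state(); print(s["time"],s["eef_pos"].round(4),s["contact_force"].round(2))
c=cams.read_camera("side"); p=cv2.medianBlur(c["color"],3)[v-15:v+15,u-15:u+15].astype(int)
m={"white":p.sum(2)>150,"red":p[...,0]-p[...,2]>45,"blue":p[...,2]-p[...,0]>30}[n]
for i,r in enumerate(m): print(v-15+i,"".join(".#"[x] for x in r))
E
python3 head.py white
```

```text
10.15 [0.4661 0.0974 0.0136] [ 0.44  0.85 -0.04]Traceback (most recent call last):
  File "head.py", line 6, in <module>
    for i,r in enumerate(m): print(v-15+i,"".join(".#"[x] for x in r))
                                          ~~~~~~~^^^^^^^^^^^^^^^^^^^^
  File "head.py", line 6, in <genexpr>
    for i,r in enumerate(m): print(v-15+i,"".join(".#"[x] for x in r))
                                                  ~~~~^^^
TypeError: string indices must be integers, not 'numpy.bool'
```

```bash
sed -i 's/\[x\]/[int(x)]/' head.py; python3 head.py white
```

```text
10.2 [0.4659 0.0974 0.0134] [-0.51 -0.05 -0.87]
296 ###..........##....##.........
297 ###.........###....##.........
298 ###.........###...##..........
299 ####.......###....##..........
300 ####.......###....##.........#
301 ####.......###....##.........#
302 ####.......###....##.........#
303 ####.......###....##.........#
304 #####......###...####........#
305 #####......###...#####.......#
306 #####.....###....######......#
307 ........#####....#######.....#
308 .......#######..########.....#
309 ......###################...##
310 ......###################...##
311 ......###################...##
312 .......#################....##
313 .......#################....##
314 .......#################....##
315 ........###############.....##
316 .........##############.....##
317 ...........###########.....###
318 .............#######.......###
319 ...........................###
320 ...........................###
321 ...........................###
322 ...........................###
323 ...........................###
324 ...........................###
325 ...........................###
```

The fingertips are now aligned with the head in image columns (388) and their front edge is at row 308, with still no contact. The side view sees the front edge and the top view the back edge, so the true z offset is larger than 17 mm. I'll keep going down slowly, using force as the reference.

Request:
{"op": "move_arm", "data": {
  "plan": [0, 0, -1, 0, 0, 0, 0, 0, 0, -1, 0, 0, 0, 0]
}}

```text
time: 10.45
eef_pos: [0.4661, 0.0973, 0.0116]
tcp_rot: [0.597, 0.802, 0.0, 0.0]
contact_force: [0.5, -1.3, -0.0]
opening: 0.002
finger_force: 0.0
```

Request:
{"op": "move_arm", "data": {
  "plan": [0, 0, -1, 0, 0, 0, 0, 0, 0, -1, 0, 0, 0, 0]
}}

```text
time: 10.65
eef_pos: [0.4661, 0.0974, 0.0095]
tcp_rot: [0.597, 0.802, -0.0, -0.0]
contact_force: [-0.8, 1.7, -0.2]
opening: -0.001
finger_force: 0.0
```

Request:
{"op": "move_arm", "data": {
  "plan": [0, 0, -1, 0, 0, 0, 0, 0, 0, -1, 0, 0, 0, 0]
}}

```text
time: 10.85
eef_pos: [0.466, 0.0974, 0.0075]
tcp_rot: [0.597, 0.802, -0.0, -0.0]
contact_force: [0.0, 0.5, 0.7]
opening: -0.002
finger_force: 0.0
```

```bash
python3 head.py white
```

```text
10.85 [0.466  0.0974 0.0075] [0.04 0.53 0.66]
296 .#............................
297 ###...............##..........
298 ###..........#....##..........
299 ##..........###...##..........
300 ###........####...##.........#
301 ###........###....##.........#
302 ###........###....##.........#
303 ####.......###...###.........#
304 ####.......###...###.........#
305 ####.......###...###.........#
306 ###........###...####........#
307 ...........###...######......#
308 ..........###....#######.....#
309 .......######....########...##
310 .......#######..#########...##
311 .......##################...##
312 .......#################....##
313 .......#################....##
314 .......#################....##
315 ........################....##
316 .........##############.....##
317 ..........###########......###
318 .............######........###
319 ...........................###
320 ...........................###
321 ...........................###
322 ...........................###
323 ...........................###
324 ...........................###
325 ...........................###
```

Request:
{"op": "move_arm", "data": {
  "plan": [0, 0, -1, 0, 0, 0, 0, 0, 0, -1, 0, 0, 0, 0]
}}

```text
time: 11.1
eef_pos: [0.4661, 0.0974, 0.0056]
tcp_rot: [0.597, 0.802, 0.0, 0.0]
contact_force: [0.4, 0.3, 0.1]
opening: 0.003
finger_force: 0.0
```

Request:
{"op": "move_arm", "data": {
  "plan": [0, 0, -1, 0, 0, 0, 0, 0, 0, -1, 0, 0, 0, 0]
}}

```text
time: 11.3
eef_pos: [0.466, 0.0974, 0.0035]
tcp_rot: [0.597, 0.802, -0.0, -0.0]
contact_force: [-0.4, -0.0, 1.0]
opening: 0.0
finger_force: 0.0
```

```bash
python3 head.py white
```

```text
11.3 [0.466  0.0974 0.0035] [-0.39 -0.04  1.  ]
296 ..............................
297 ..............................
298 #.............................
299 ##................##..........
300 ##..........##....##.........#
301 ##.........###....##.........#
302 ##.........###....##.........#
303 ###........###....##.........#
304 ###........###....##.........#
305 ####.......###...###.........#
306 ###........###...##..........#
307 ..........###....###.........#
308 ..........###....#######.....#
309 ..........###....########...##
310 .........####....########...##
311 ........#####...#########...##
312 .......#######.##########...##
313 .......#################....##
314 ........################....##
315 ........################....##
316 .........##############.....##
317 ..........############.....###
318 ............########.......###
319 ...........................###
320 ...........................###
321 ...........................###
322 ...........................###
323 ...........................###
324 ...........................###
325 ...........................###
```

Request:
{"op": "move_arm", "data": {
  "plan": [0, 0, -1, 0, 0, 0, 0, 0, 0, -1, 0, 0, 0, 0]
}}

```text
time: 11.55
eef_pos: [0.4661, 0.0974, 0.0016]
tcp_rot: [0.597, 0.802, 0.0, 0.0]
contact_force: [0.3, -0.7, 0.5]
opening: 0.002
finger_force: 0.0
```

Request:
{"op": "move_arm", "data": {
  "plan": [0, 0, -1, 0, 0, 0, 0, 0, 0, -1, 0, 0, 0, 0]
}}

```text
time: 11.75
eef_pos: [0.466, 0.0974, -0.0005]
tcp_rot: [0.597, 0.802, -0.0, -0.0]
contact_force: [-0.2, 0.1, 0.4]
opening: 0.0
finger_force: 0.0
```

Request:
{"op": "move_arm", "data": {
  "plan": [0, 0, -1, 0, 0, 0, 0, 0, 0, -1, 0, 0, 0, 0]
}}

```text
time: 11.95
eef_pos: [0.466, 0.0974, -0.0025]
tcp_rot: [0.597, 0.802, -0.0, -0.0]
contact_force: [0.0, 0.4, 0.5]
opening: -0.001
finger_force: 0.3
```

```bash
python3 head.py white
```

```text
11.95 [ 0.466   0.0974 -0.0025] [0.02 0.45 0.45]
296 ..............................
297 ..............................
298 ..............................
299 ..............................
300 ..............................
301 #............................#
302 ##................##.........#
303 ##..........##....##.........#
304 ##.........###...###.........#
305 ###........###...###.........#
306 ##.........###...##..........#
307 ..........####...##..........#
308 ..........###....##..........#
309 ..........###....##....#....##
310 ..........###....###..###...##
311 ..........###...#########...##
312 ..........###...#########...##
313 .........####...########....##
314 .........####..#########....##
315 .........##############.....##
316 ..........#############.....##
317 ...........###########.....###
318 ............#######........###
319 ...........................###
320 ...........................###
321 ...........................###
322 ...........................###
323 ...........................###
324 ...........................###
325 ...........................###
```

Request:
{"op": "move_arm", "data": {
  "plan": [0, 0, -1, 0, 0, 0, 0, 0, 0, -1, 0, 0, 0, 0]
}}

```text
time: 12.2
eef_pos: [0.4661, 0.0974, -0.0041]
tcp_rot: [0.597, 0.802, -0.0, -0.0]
contact_force: [-1.0, -0.6, 3.0]
opening: -0.002
finger_force: 1.4
```

Request:
{"op": "move_arm", "data": {
  "plan": [0, 0, -1, 0, 0, 0, 0, 0, 0, -1, 0, 0, 0, 0]
}}

```text
time: 12.4
eef_pos: [0.4661, 0.0974, -0.0063]
tcp_rot: [0.597, 0.802, 0.0, 0.0]
contact_force: [-0.4, -0.9, 3.5]
opening: -0.001
finger_force: 1.4
```

Request:
{"op": "move_arm", "data": {
  "plan": [0, 0, -1, 0, 0, 0, 0, 0, 0, -1, 0, 0, 0, 0]
}}

```text
time: 12.6
eef_pos: [0.4661, 0.0974, -0.0084]
tcp_rot: [0.597, 0.802, 0.0, 0.0]
contact_force: [-1.1, -1.2, 2.6]
opening: 0.002
finger_force: 1.4
```

```bash
python3 head.py white
```

```text
12.6 [ 0.4661  0.0974 -0.0084] [-1.09 -1.23  2.59]
296 ..............................
297 ..............................
298 ..............................
299 ..............................
300 ..............................
301 .............................#
302 .............................#
303 #.................#..........#
304 ##...............##..........#
305 ##...............##..........#
306 #..........##....##..........#
307 ...........##....##..........#
308 ...........##....##..........#
309 ...........##....##.........##
310 ..........###...###.........##
311 ..........###...###.........##
312 ..........###...###...#.....##
313 ..........###...########....##
314 .........###....########....##
315 .........###....########....##
316 .........###....########....##
317 .........####..########....###
318 .........##############....###
319 ..........############.....###
320 ...........#########.......###
321 ...............##..........###
322 ...........................###
323 ...........................###
324 ...........................###
325 ...........................###
```

Contact came at reading z of about -0.003, with the stud sliding at about 3 N, so the true tip z is about the reading plus 36 mm. I'll press on to the washer.

Request:
{"op": "move_arm", "data": {
  "plan": [0, 0, -1, 0, 0, 0, 0, 0, 0, -0.5, 0, 0, 0, 0]
}}

```text
time: 12.85
eef_pos: [0.4661, 0.0974, -0.0099]
tcp_rot: [0.597, 0.802, 0.0, 0.0]
contact_force: [-0.8, -0.7, 4.1]
opening: 0.004
finger_force: 1.4
```

Request:
{"op": "move_arm", "data": {
  "plan": [0, 0, -1, 0, 0, 0, 0, 0, 0, 0, 0, 0, 0, 0]
}}

```text
time: 13.05
eef_pos: [0.4661, 0.0974, -0.011]
tcp_rot: [0.597, 0.802, 0.0, 0.0]
contact_force: [-0.5, -0.8, 2.7]
opening: 0.004
finger_force: 1.3
```

Request:
{"op": "move_arm", "data": {
  "plan": [0, 0, -1, 0, 0, 0, 0, 0, 0, 0, 0, 0, 0, 0]
}}

```text
time: 13.25
eef_pos: [0.4661, 0.0974, -0.0118]
tcp_rot: [0.597, 0.802, -0.0, 0.0]
contact_force: [-1.2, 0.2, 3.8]
opening: -0.004
finger_force: 2.0
```

Finger force is starting to rise (1.4 to 2.0), which suggests the washer.

Request:
{"op": "move_arm", "data": {
  "plan": [0, 0, -0.7, 0, 0, 0, 0, 0, 0, 0, 0, 0, 0, 0]
}}

```text
time: 13.45
eef_pos: [0.4662, 0.0973, -0.0123]
tcp_rot: [0.597, 0.802, -0.0, -0.0]
contact_force: [-1.7, 0.2, 6.4]
opening: -0.0
finger_force: 2.9
```

Request:
{"op": "move_arm", "data": {
  "plan": [0, 0, -0.7, 0, 0, 0, 0, 0, 0, 0, 0, 0, 0, 0]
}}

```text
time: 13.65
eef_pos: [0.4662, 0.0974, -0.0127]
tcp_rot: [0.597, 0.802, -0.0, -0.0]
contact_force: [-2.1, 0.4, 6.8]
opening: 0.003
finger_force: 3.7
```

White is on the washer (force climbing past 6 N). I'll lift and go to red, a relative shift of (+127.5, -6.5).

Request:
{"op": "move_arm", "data": {
  "plan": [0, 0, 20, 0, 0, 0, 0, 0, 0, 40, 0, 0, 0, 0, 42.5, -2, 0, 0, 0, 0, 0, 42.5, -2, 0, 0, 0, 0, 0, 42.5, -2.5, 0, 0, 0, 0, 0, 0, 0, -30, 0, 0, 0, 0, 0, 0, -10, 0, 0, 0, 0, 0, 0, 0, 0, 0, 0, 0, 0, 0, 0, 0, 0, 0, 0]
}}

```text
time: 14.55
eef_pos: [0.5923, 0.091, 0.0062]
tcp_rot: [0.597, 0.802, -0.001, -0.001]
contact_force: [-0.3, -0.1, 0.3]
opening: 0.001
finger_force: 0.0
```

```bash
python3 head.py red; python3 - <<'E'
from h import *
for n,b in(("side",PX["white"][1]),("top",PX["white"][0])):
    c=cams.read_camera(n)
    try: print(n,blob(c["color"],"white",*b))
    except Exception as e: print(n,e)
E
```

```text
14.55 [0.5923 0.091  0.0062] [-0.26 -0.07  0.33]
283 ...........................###
284 ...........................###
285 ...........................###
286 ............................##
287 ............................##
288 ...........................###
289 ...........................###
290 ..........................####
291 .........................#####
292 .........................#####
293 ..........................####
294 ..................###....#####
295 .................######...####
296 .................######...####
297 .................######....###
298 ......#.........#######.......
299 ......##..#############.......
300 ......################........
301 .......###############........
302 .......##############.........
303 ........############..........
304 ...........#######............
305 ..............................
306 ..............................
307 ..............................
308 ..............................
309 ..............................
310 ..............................
311 ..............................
312 ..............................
side min() iterable argument is empty
top min() iterable argument is empty
```

Red shows the same overlap pattern as white did. Down on red.

Request:
{"op": "move_arm", "data": {
  "plan": [0, 0, -3, 0, 0, 0, 0, 0, 0, -3, 0, 0, 0, 0, 0, 0, -2, 0, 0, 0, 0, 0, 0, -2, 0, 0, 0, 0, 0, 0, -1, 0, 0, 0, 0, 0, 0, 0, 0, 0, 0, 0]
}}

```text
time: 15.3
eef_pos: [0.5935, 0.0909, -0.0042]
tcp_rot: [0.597, 0.802, -0.0, -0.0]
contact_force: [-1.0, -0.1, 2.7]
opening: -0.003
finger_force: 1.2
```

Request:
{"op": "move_arm", "data": {
  "plan": [0, 0, -1, 0, 0, 0, 0, 0, 0, -1, 0, 0, 0, 0]
}}

```text
time: 15.5
eef_pos: [0.5935, 0.0909, -0.0062]
tcp_rot: [0.597, 0.802, -0.0, -0.0]
contact_force: [-0.9, 0.2, 2.4]
opening: 0.001
finger_force: 1.4
```

Request:
{"op": "move_arm", "data": {
  "plan": [0, 0, -1, 0, 0, 0, 0, 0, 0, -1, 0, 0, 0, 0]
}}

```text
time: 15.7
eef_pos: [0.5935, 0.0909, -0.0083]
tcp_rot: [0.597, 0.802, 0.0, -0.0]
contact_force: [-2.1, 0.5, 2.2]
opening: -0.001
finger_force: 1.4
```

Request:
{"op": "move_arm", "data": {
  "plan": [0, 0, -1, 0, 0, 0, 0, 0, 0, -1, 0, 0, 0, 0]
}}

```text
time: 15.9
eef_pos: [0.5935, 0.0909, -0.0104]
tcp_rot: [0.597, 0.802, -0.0, -0.0]
contact_force: [-2.1, 0.7, 2.6]
opening: -0.003
finger_force: 1.4
```

Request:
{"op": "move_arm", "data": {
  "plan": [0, 0, -1, 0, 0, 0, 0, 0, 0, 0, 0, 0, 0, 0]
}}

```text
time: 16.1
eef_pos: [0.5935, 0.0909, -0.0114]
tcp_rot: [0.597, 0.802, -0.0, -0.0]
contact_force: [-2.2, 0.5, 2.3]
opening: -0.002
finger_force: 1.4
```

Request:
{"op": "move_arm", "data": {
  "plan": [0, 0, -1, 0, 0, 0, 0, 0, 0, 0, 0, 0, 0, 0]
}}

```text
time: 16.3
eef_pos: [0.5936, 0.0909, -0.012]
tcp_rot: [0.597, 0.802, -0.0, -0.0]
contact_force: [-2.0, -0.2, 4.6]
opening: -0.005
finger_force: 2.5
```

Request:
{"op": "move_arm", "data": {
  "plan": [0, 0, -1, 0, 0, 0, 0, 0, 0, 0, 0, 0, 0, 0]
}}

```text
time: 16.5
eef_pos: [0.5936, 0.0909, -0.0126]
tcp_rot: [0.597, 0.802, -0.0, -0.0]
contact_force: [-3.6, -0.4, 7.5]
opening: 0.002
finger_force: 3.5
```

Request:
{"op": "move_arm", "data": {
  "plan": [0, 0, 20, 0, 0, 0, 0, 0, 0, 40, 0, 0, 0, 0, 0, 0, 40, 0, 0, 0, 0, -30, -30, 0, 0, 0, 0, 0, -30, -30, 0, 0, 0, 0, 0, 0, 0, 0, 0, 0, 0, 0]
}}

```text
time: 17.1
eef_pos: [0.5301, 0.0289, 0.0853]
tcp_rot: [0.598, 0.801, -0.001, -0.001]
contact_force: [-0.4, -0.3, -0.5]
opening: 0.002
finger_force: 0.0
```

```bash
python3 - <<'E'
from h import *
np.set_printoptions(precision=4,suppress=True)
c={n:cams.read_camera(n) for n in("top","side")}
for n in PX:
    for i,k in enumerate(("top","side")):
        try: b=blob(c[k]["color"],n,*PX[n][i]); print(n,k,b, plane(c[k],*b[:2],.024))
        except Exception as e: print(n,k,"hidden")
s=ctrl.get_state();print(s["time"],s["eef_pos"])
E
```

```text
white top hidden
white side hidden
red top hidden
red side (np.float64(298.93939393939394), np.float64(301.12626262626264), array([  4,   9,  17,  15, 198], dtype=int32)) [0.5889 0.0904 0.024 ]
blue top (np.float64(380.8457142857143), np.float64(310.36571428571426), array([  6,   5,  15,  15, 175], dtype=int32)) [ 0.4529 -0.0835  0.024 ]
blue side (np.float64(400.375), np.float64(219.3125), array([  5,   8,  16,  11, 128], dtype=int32)) [ 0.4523 -0.088   0.024 ]
green top (np.float64(384.47058823529414), np.float64(235.41176470588235), array([  6,   6,  14,  14, 136], dtype=int32)) [ 0.5794 -0.0888  0.024 ]
green side (np.float64(320.38709677419354), np.float64(213.94623655913978), array([ 5,  9, 16, 10, 93], dtype=int32)) [ 0.5818 -0.0839  0.024 ]
17.2 [0.5334 0.0304 0.0865]
```

Red dropped by about 4 px, roughly 9 mm, so it is home. Blue's target reading is (0.4575, -0.080).

Request:
{"op": "move_arm", "data": {
  "plan": [-25, -37, 0, 0, 0, 0, 0, -25, -37, 0, 0, 0, 0, 0, -26, -37, 0, 0, 0, 0, 0, 0, 0, -30, 0, 0, 0, 0, 0, 0, -30, 0, 0, 0, 0, 0, 0, -20, 0, 0, 0, 0, 0, 0, 0, 0, 0, 0, 0, 0, 0, 0, 0, 0, 0, 0]
}}

```text
time: 18.0
eef_pos: [0.4585, -0.08, 0.0069]
tcp_rot: [0.597, 0.802, 0.0, 0.0]
contact_force: [1.0, -0.4, 0.4]
opening: -0.002
finger_force: 0.0
```

```bash
python3 head.py blue
```

```text
18.0 [ 0.4585 -0.08    0.0069] [ 0.99 -0.39  0.39]
204 ..............................
205 ..............................
206 ..............................
207 ..............................
208 ..............................
209 ..............................
210 ..............................
211 ..............................
212 ..............................
213 ..............................
214 ..............................
215 ..............................
216 ..............................
217 ..............................
218 ..............................
219 ..............................
220 ..............................
221 ................##............
222 ................#.............
223 ................#.............
224 ..............................
225 ..............................
226 ..............................
227 ..............................
228 ..............................
229 ..............................
230 ..............................
231 ..............................
232 ..............................
233 ..............................
```

Blue is in shadow, so the mask is poor, but the relative geometry is well known. Pressing with force feedback.

Request:
{"op": "move_arm", "data": {
  "plan": [0, 0, -3, 0, 0, 0, 0, 0, 0, -3, 0, 0, 0, 0, 0, 0, -2, 0, 0, 0, 0, 0, 0, -2, 0, 0, 0, 0, 0, 0, -1, 0, 0, 0, 0, 0, 0, 0, 0, 0, 0, 0]
}}

```text
time: 18.65
eef_pos: [0.4577, -0.0802, -0.004]
tcp_rot: [0.597, 0.802, 0.0, 0.0]
contact_force: [-1.6, -0.1, 2.6]
opening: 0.0
finger_force: 1.2
```

Request:
{"op": "move_arm", "data": {
  "plan": [0, 0, -1, 0, 0, 0, 0, 0, 0, -1, 0, 0, 0, 0]
}}

```text
time: 18.85
eef_pos: [0.4578, -0.0802, -0.0061]
tcp_rot: [0.597, 0.802, 0.0, 0.0]
contact_force: [-0.9, 1.4, 2.6]
opening: 0.002
finger_force: 1.4
```

Request:
{"op": "move_arm", "data": {
  "plan": [0, 0, -1, 0, 0, 0, 0, 0, 0, -1, 0, 0, 0, 0]
}}

```text
time: 19.05
eef_pos: [0.4578, -0.0802, -0.0082]
tcp_rot: [0.597, 0.802, 0.0, 0.0]
contact_force: [-0.3, 0.5, 2.3]
opening: -0.004
finger_force: 1.4
```

Request:
{"op": "move_arm", "data": {
  "plan": [0, 0, -1, 0, 0, 0, 0, 0, 0, -1, 0, 0, 0, 0]
}}

```text
time: 19.25
eef_pos: [0.4578, -0.0802, -0.0103]
tcp_rot: [0.597, 0.802, 0.0, 0.0]
contact_force: [-0.1, 0.3, 3.2]
opening: 0.002
finger_force: 1.4
```

Request:
{"op": "move_arm", "data": {
  "plan": [0, 0, -1, 0, 0, 0, 0, 0, 0, 0, 0, 0, 0, 0]
}}

```text
time: 19.45
eef_pos: [0.4578, -0.0802, -0.0113]
tcp_rot: [0.597, 0.802, 0.0, 0.0]
contact_force: [0.8, 0.4, 2.5]
opening: -0.003
finger_force: 1.2
```

Request:
{"op": "move_arm", "data": {
  "plan": [0, 0, -1, 0, 0, 0, 0, 0, 0, 0, 0, 0, 0, 0]
}}

```text
time: 19.65
eef_pos: [0.4578, -0.0802, -0.012]
tcp_rot: [0.597, 0.802, 0.0, 0.0]
contact_force: [-0.5, 0.4, 5.0]
opening: 0.001
finger_force: 2.4
```

Request:
{"op": "move_arm", "data": {
  "plan": [0, 0, -1, 0, 0, 0, 0, 0, 0, 0, 0, 0, 0, 0]
}}

```text
time: 19.85
eef_pos: [0.4578, -0.0802, -0.0127]
tcp_rot: [0.597, 0.802, -0.0, -0.0]
contact_force: [-0.9, 1.0, 7.3]
opening: -0.004
finger_force: 3.7
```

Request:
{"op": "move_arm", "data": {
  "plan": [0, 0, 20, 0, 0, 0, 0, 0, 0, 45, 0, 0, 0, 0, 0, 0, 45, 0, 0, 0, 0, 0, 0, 45, 0, 0, 0, 0, 0, 0, 45, 0, 0, 0, 0, 0, -40, 0, 0, 0, 0, 0, 0, -40, 0, 0, 0, 0, 0, 0, -40, 0, 0, 0, 0, 0, 0, -40, 0, 0, 0, 0, 0, 0, -40, 0, 0, 0, 0, 0, -10, -40, 0, 0, 0, 0, 0, -10, -40, 0, 0, 0, 0, 0]
}}

```text
time: 21.05
eef_pos: [0.4365, -0.3613, 0.1854]
tcp_rot: [0.597, 0.802, 0.0, -0.001]
contact_force: [0.4, -0.5, 0.2]
opening: -0.0
finger_force: 0.0
```

Request:
{"op": "move_arm", "data": {
  "plan": [-20, -40, 0, 0, 0, 0, 0, -20, -40, 0, 0, 0, 0, 0, -20, -40, 0, 0, 0, 0, 0, 0, 0, 0, 0, 0, 0, 0, 0, 0, 0, 0, 0, 0, 0]
}}

```text
time: 21.55
eef_pos: [0.3764, -0.4802, 0.1853]
tcp_rot: [0.598, 0.801, 0.001, -0.001]
contact_force: [-0.0, 0.1, 0.7]
opening: 0.001
finger_force: 0.0
```

```bash
python3 - <<'E'
from h import *
c={n:cams.read_camera(n) for n in("top","side")}
for n in PX:
    for i,k in enumerate(("top","side")):
        try: b=blob(c[k]["color"],n,*PX[n][i]); print(n,k,np.round(b[:2],1),b[2])
        except Exception as e: print(n,k,"hidden")
s=ctrl.get_state();print(s["time"],s["eef_pos"],s["contact_force"])
cv2.imwrite("pics/end.png",np.hstack([c["side"]["color"][120:400,230:490],c["top"]["color"][180:390,190:510][:, :] if 0 else cv2.resize(c["top"]["color"][180:390,190:510],(427,280))])[:,:,::-1])
E
```

```text
white top [273.8 302.3] [  6   6  15  15 182]
white side [387.8 313.6] [  5   9  17  14 190]
red top [280.9 227.5] [  6   7  15  14 160]
red side [299.1 300.7] [  3   8  18  16 211]
blue top [380.5 310.6] [  6   6  14  14 159]
blue side [399.9 222.2] [  5  11  15  12 138]
green top [384.7 235.5] [ 8  7 11 12 97]
green side [321.8 212.5] [  5   8  16  11 136]
21.65 [ 0.37761988 -0.47897065  0.18579141] [ 0.55304001  0.03767249 -0.12481176]
```

View pics/end.png

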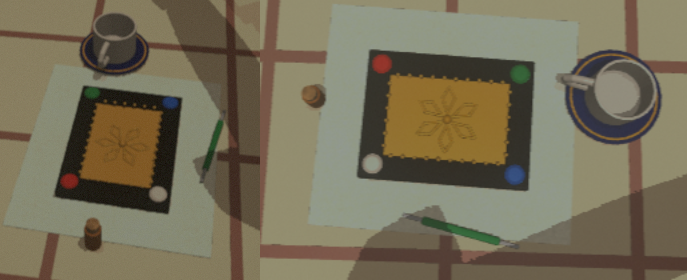

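All three studs have dropped by the expected amount: in the side view white is at (388,314), red at (299,301) and blue at (400,222). The cup, saucer, vial and stylus look unmoved and the arm is clear.

```bash
python3 -c "
from plant import order
print(order.sign_off())"
```

```text
the job is handed in; nothing more can be done
None
```

I pressed the white, red and blue studs home in that order, each down to its washer at about 7 N, and handed the job in at about 22 s with the arm clear and the cup, saucer, vial and stylus apparently unmoved; the sign-off returned no verdict.

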